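# Dust cap onto the gel camera's lens

### The arm

A 6-joint arm with a two-finger parallel gripper is mounted at the origin on the work surface. World frame = base frame: x ahead of the robot, y to its left, z up, the work surface at z = 0. Lengths are in m, angles in rad, forces in N, time in s.
With the tool pointing down it reaches from about 0.35 to 0.85 m from the base axis. Payload 8.1 kg.
Tool frame: the origin (TCP) lies between the finger pads, 19 mm behind the fingertips; this is the grasp point; z points along the fingers, y is the line along which they close (so a half turn about z gives the same grasp; the last joint's range is limited). The gripper opens to 93 mm and grips with 3 to 60 N. Pads are 15 mm wide; open, the fingers measure 128 mm over their backs; the gripper's body (75 mm by 188 mm) begins 65 mm behind the grasp point.
Start: joints at [1.038, 0.13, 1.488, -0, 1.523, -0.085], TCP at [0.26, 0.541, 0.237] pointing down, gripper open.
Joint ranges: [-2.96, 2.96], [-0.89, 2.26], [0.02, 2.5], [-1.34, 4.48], [0, 2.73], [-2.66, 2.66]. Speed limits (rad/s): [2.39, 2.39, 2.79, 3.14, 3.14, 3.14].

### API

Orientations are given as a rotation vector (axis times angle).
In Python, from plant import monitor, eyes, ticket gives the robot as it stands.
- The arm moves only by the tool arm_command, never from a script. Its argument "deltas" is a list that holds one entry, the list of rows, each a list of 6 numbers: the shift along the world's x, y, z in cm, then the turn, a rotation vector about the world's x, y, z in degrees. In form: [[[tx, ty, tz, rx, ry, rz], ...]]. A call has 1 to 12 rows; each row shifts and turns the commanded pose from where the row before left it; what a row does not reach is not made up. A row lasts 1/12 s, in which the tool goes at most 41.7 mm and 7.16 degrees, less where a joint would pass 70% of its speed; a pose out of reach is approached as far as the arm can. A call is refused whole if a number of a shift passes 4.17 or a number of a turn 7.16, either way. A call with a gripper value outside its range is refused whole. "gripper" is the opening, from -1 (shut) to 1 (fully open), set as the call begins (left out, the last holds). The fingers move at their own pace and stop on an object; "squeeze" is the grip in N (left out, the last holds). Time passes only in rows, so rows that do not move let the fingers close. It gives the time, the measured TCP pose, the force, the opening and the grip force at its end, in the units of the state.
- monitor.read_state(): the state, without advancing time (a new reading comes with each control period).
- eyes.read_camera(name): name is "side" or "top"; returns the picture (400x640x3 uint8, blue, green, red); there is no depth.
- eyes.camera_model(name): a dict with "fx", "fy", "cx", "cy" (pixels), "rvec" (rotation vector, rad) and "tvec" (3), from world to camera coordinates, as OpenCV has them. Camera axes: x right, y down, z forward; pixel columns grow to the right and rows downward; lengths in m; the calibration is good to about 2 mm. A picture is of the moment at which its call begins. camera_model takes no time and is no camera call.
- ticket.close_job(): hands the job in; it is judged then, once.
The state is a dict: "t": time; "q": joint angles; "dq": joint speeds; "joint_torque": joint torques, N m; "tool_pos": TCP position; "orientation": TCP orientation; "force": force on the tool from outside, world axes, zero at the start; "wrist_torque": the same for the moment, N m; "opening": finger opening in m; "gripper_force": force on a finger pad.
Only numpy, scipy, OpenCV 4.12 (cv2) and the standard library are available. Lean on these libraries where they do the work, as an engineer would, in place of code of your own. Each camera call takes 0.05 s, during which the arm holds its last target. There are 200 camera calls.

### The job

Put the purple dust cap on the tilted gel camera's lens: pinch its two white ears together so the side tabs draw in, press it down into the aluminium rim until its flange is fully home, then let the ears go so that the tabs spring out and lock under the rim's lip. Be gentle: some 15 N is plenty both for squeezing the ears and for pressing on the lens. Do not push the camera out of its tilt, and leave the other things on the bench where they are.

Things in the scene. Friction and masses are not known exactly. Their poses are not given: they have to be found in the camera images.
- cap: Loose round purple dust cap, about 85 g, at the start flat on the bench, ears up. Origin: centre of its underside; z: its axis, up. Plug 72.4 mm in diameter and 15 mm high, lower edge bevelled 3 mm; flange 86 mm in diameter, z = 15 to 19 mm; then two white ears up to z = 49.5 mm. A purple boss (to z = 31 mm) stands between the ears. It goes into the rim at any turn about its axis.
- cap_seat (a point): Point of the cap on its axis in the plane of the flange's underside, 15 mm above the cap's origin; axes as the cap's. Home: this point lies at rim.
- ears (a point): Point on the cap's axis midway between the ears, 42 mm above the cap's origin; axes as the cap's. The ears are plates 22 mm wide along x, 6 mm thick, z = 19.5 to 49.5 mm; their outer faces look to +y and -y, 54 mm apart at rest, 42 mm when pinched. Pinch along y from above; the sides are free above the flange. With the TCP here the fingertips clear the flange by 4 mm.
- tab_left (a joint): Travel of the ear and tab on the cap's +y side: 0 at rest (out), 0.006 m pinched fully (in). Its spring takes 3 N to start and 6.6 N at the stop; a grip of 10 to 15 N closes it and carries the cap. The tab is 16 mm wide, z = 3 to 8.5 mm, and reaches 41.5 mm from the axis at rest, 35.5 mm pinched.
- tab_right (a joint): The same for the ear and tab on the cap's -y side.
- stand: Fixed white yoke of the gel camera: base 150 x 150 x 12 mm, two cheeks 110 mm high; origin: centre of the base's underside. Its -x axis points to the side towards which the camera leans (roughly to the robot). It carries the blue camera head (112 mm in diameter) and its lens.
- rim (a point): Centre of the top face of the lens's aluminium rim; z points out of the lens along its axis; x and y lie in the rim's plane. Outer diameter 100 mm; mouth 76 mm in diameter through a lip 5 mm thick; under the lip a groove 90 mm in diameter runs all round. The cap is home when its flange lies on the rim and its tabs are in the groove.
- sleeve (a joint): How far the rim has sunk: it is on a sprung sleeve that sinks along the lens axis, rim and cap together, by some 10 to 15 mm under 1 to 3 N before a firm stop, and rises again by itself. So the cap goes home lower than where the rim is first seen: press until a firm 10 to 15 N is felt.
- seal (a joint): Travel of the rubber seal disc, 64 mm across, inside the rim: 0 at rest, 10 mm below the rim's top face. The cap must press it 0.005 m down (2.6 N to start, 4.6 N at the end) for the flange to reach the rim. When the ears are let go it lifts the cap by 1.5 mm until the tabs bear against the lip from below.
- head (a joint): Tilt of the camera head from upright, rad: the lens axis leans towards the stand's -x side. Pivot on the lens axis, 95 mm above the bench and 90 mm below the rim. Held by friction of 2.5 N m: a sideways push of some 25 N on the rim turns it.
- collar (a point): Centre of the black collar's top on the camera head, on the lens axis 28 mm below the rim at rest; it does not sink with the sleeve. Outer diameter 112 mm.
- dishes: Stack of two cream Petri dishes, 90 mm in diameter, 30 mm high; bystander.
- tape: Green roll of tape, 86 mm in diameter, 26 mm high; bystander.
- penguin: Black and white toy penguin with a yellow hat, 60 mm wide, 125 mm high; bystander.
- seal_toy: Grey-blue toy seal, 130 mm long, 105 mm high; bystander.
- beaker: Glass beaker, 72 mm in diameter, 90 mm high; bystander.
- tip_box: Blue pipette-tip box with a pale lid, 89 x 124 x 62 mm; bystander.
Things that resemble listed ones, but are neither listed nor needed, are in the scene too. There is more than one size of the cap; the one meant has the size given above.

How it is judged:
By the outcome, as a careful person would: the job done as asked, in the order asked, and still so for the second after the job is handed in, with the robot touching nothing.
It also fails if it takes over 43 s, if anything falls off the work surface, if the arm or the gripper's body presses on something with over 40 N, if the wrist force passes 120 N, or if a joint passes its speed limit or range.

## Working session

There is one attempt and no reset: what is moved stays moved. The work goes in short steps, Python scripts to look and compute and a tool call to move; the robot and the scene stay as the last step left them, time stands still between calls to the robot, and variables do not carry over. Pictures are saved under pics/ and viewed, at most 12 in all, crops included, and the job is handed in when it is done.

Besides the shell and the picture viewer there is one more tool, called as name(argument=value, ...) on one line, values as JSON. arm_command: Moves the arm, as the interface text tells. Its arguments: {"type":"object","properties":{"deltas":{"type":"array"},"gripper":{"type":"number"},"squeeze":{"type":"number"}},"required":["deltas"]}

```bash
mkdir -p pics
cat > h.py <<'E'
import numpy as np,cv2
from plant import monitor,eyes,ticket
def cam(n):
    m=eyes.camera_model(n);K=np.array([[m['fx'],0,m['cx']],[0,m['fy'],m['cy']],[0,0,1.]])
    R=cv2.Rodrigues(np.array(m['rvec'],float))[0];t=np.array(m['tvec'],float);return K,R,t
def ray(n,p):
    K,R,t=cam(n);d=R.T@np.linalg.solve(K,[p[0],p[1],1.]);return -R.T@t,d/np.linalg.norm(d)
def plane(n,p,z):
    c,d=ray(n,p);return c+d*(z-c[2])/d[2]
def tri(ps,pt):
    a,u=ray('side',ps);b,v=ray('top',pt)
    s=np.linalg.lstsq(np.c_[u,-v],b-a,rcond=None)[0];p,q=a+s[0]*u,b+s[1]*v
    return (p+q)/2,np.linalg.norm(p-q)
def proj(n,X):
    K,R,t=cam(n);x=(K@(R@np.atleast_2d(X).T+t[:,None])).T;return x[:,:2]/x[:,2:]
E
python3 - <<'E'
from h import *
for n in('side','top'):
    im=eyes.read_camera(n);cv2.imwrite(f'pics/{n}0.png',im)
    K,R,t=cam(n);print(n,K[0,0],-R.T@t,R[2])
print(monitor.read_state())
E
```

```text
side 368.7751235618128 [-0.11473775 -0.64207343  0.71589139] [ 0.58176457  0.61092977 -0.53694953]
top 433.5436706710935 [0.25640506 0.04274115 1.44100116] [ 0.21935809  0.001673   -0.97564298]
{'t': 0.1, 'q': array([ 1.03763696e+00,  1.31075132e-01,  1.48914522e+00,  1.71799182e-05,
        1.52299214e+00, -8.54063395e-02]), 'dq': array([-1.94088199e-05, -1.32334816e-03, -2.08156377e-03,  5.49493389e-04,
        2.07685539e-03, -1.49915001e-03]), 'joint_torque': array([ 5.18938086e-04, -5.61335707e+01, -4.93097484e+01,  7.70449173e-02,
        2.90262164e-02, -9.78856565e-05]), 'tool_pos': array([0.25950376, 0.54045964, 0.23651241]), 'orientation': array([-6.97356271e-01, -3.06269367e+00,  2.41510674e-03]), 'force': array([-0.41365319, -0.30513475, -0.29090682]), 'wrist_torque': array([ 0.00897773,  0.00735318, -0.02074173]), 'gripper_force': 0.0, 'opening': 0.09267537498103309}
```

View pics/side0.png

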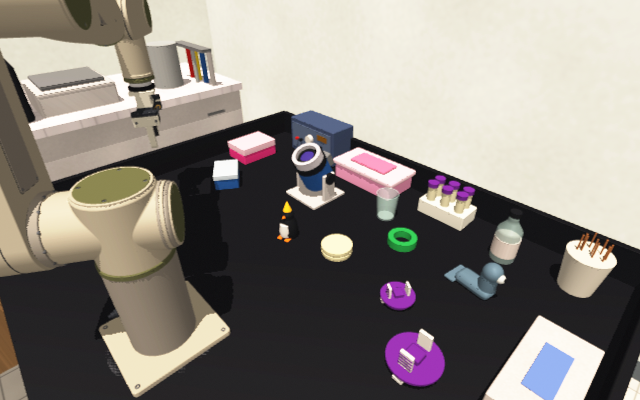

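View pics/top0.png

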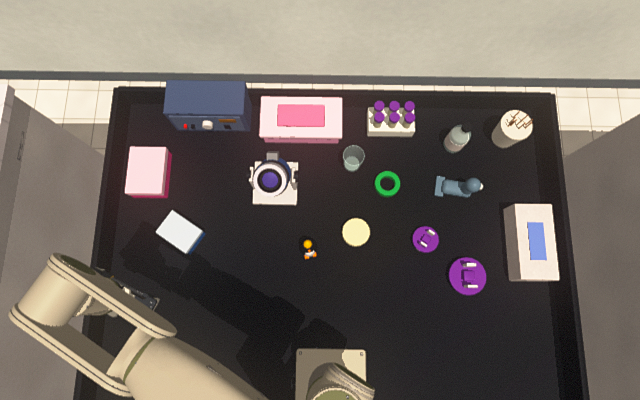

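Two purple caps are candidates: side (398,295) / top (425,239), and side (415,358) / top (467,276). I'll measure the flange sizes of both and look at one enlarged crop.

Run:
```python
from h import *
I={n:cv2.imread(f'pics/{n}0.png') for n in('side','top')}
for n,b in(('side',[(398,295),(415,358)]),('top',[(425,239),(467,276)])):
    h=cv2.cvtColor(I[n],cv2.COLOR_BGR2HSV);m=cv2.inRange(h,(130,80,40),(165,255,255))
    cs,_=cv2.findContours(m,0,1)
    for p in b:
        c=max((c for c in cs if abs(c.mean(axis=(0,1))-p).max()<12),key=cv2.contourArea)
        hu=cv2.convexHull(c);P=np.array([plane(n,q+0.0,0.019) for q in hu[:,0]])[:,:2].astype(np.float32)
        print(n,p,'ellipse px',cv2.fitEllipse(hu),'plane circle c,axes',cv2.fitEllipse(P))
def crop(n,x,y,w,h,s): return cv2.resize(I[n][y:y+h,x:x+w],None,fx=s,fy=s,interpolation=cv2.INTER_CUBIC)
a=np.vstack([np.hstack([crop('side',365,270,100,75,4)[:300],crop('top',400,220,100,75,4)]),np.hstack([crop('side',275,130,100,75,4),crop('top',225,145,100,75,4)])])
cv2.imwrite('pics/crop1.png',a)
```

```text
side (398, 295) ellipse px ((397.3506164550781, 294.890869140625), (28.86659049987793, 36.58491134643555), 108.15930938720703) plane circle c,axes ((0.4588290750980377, -0.3115856349468231), (0.08727312088012695, 0.09582740813493729), 122.26941680908203)
side (415, 358) ellipse px ((414.4556579589844, 358.4924011230469), (51.56209182739258, 64.18159484863281), 122.41703796386719) plane circle c,axes ((0.34578993916511536, -0.4377642869949341), (0.12334278225898743, 0.126776322722435), 117.28648376464844)
top (425, 239) ellipse px ((425.20147705078125, 239.03016662597656), (26.531368255615234, 27.977245330810547), 137.7745361328125) plane circle c,axes ((0.45892617106437683, -0.308695912361145), (0.08967024087905884, 0.09078666567802429), 86.1240463256836)
top (467, 276) ellipse px ((467.0936279296875, 275.9241638183594), (37.30501937866211, 40.12346267700195), 139.40557861328125) plane circle c,axes ((0.3408505320549011, -0.4397382140159607), (0.12442481517791748, 0.12483440339565277), 50.98357009887695)
```

View pics/crop1.png

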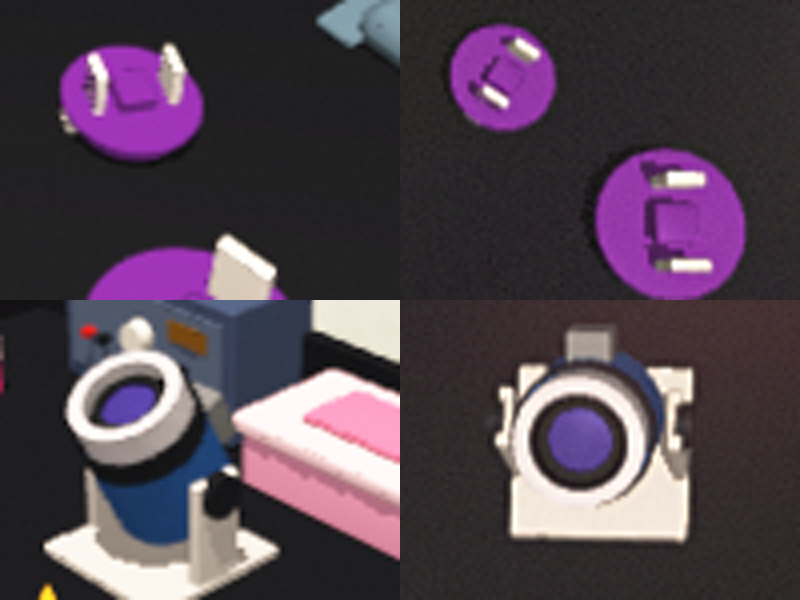

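The crop shows the smaller cap at top (425,239), side (397,295). Its flange measures about 88–90 mm in the plane, against 125 mm for the larger one, so the smaller is the 86 mm cap meant. The rim is at top (270,180), side (308,158). Next I measure the ears and the rim.

```bash
cat > rim.py <<'E'
from h import *
from scipy.optimize import least_squares
def up(im,x,y,w,h,s=8): return cv2.resize(im[y:y+h,x:x+w],None,fx=s,fy=s,interpolation=cv2.INTER_CUBIC)
def topx(c,x,y,s=8): return (c.reshape(-1,2)+.5)/s-.5+[x,y]
def rimfit(I,B={'side':(285,135,48,48),'top':(245,155,50,50)},V={'side':150,'top':150}):
    pts=[]
    for n in I:
        x,y,w,h=B[n];g=up(I[n],x,y,w,h);hs=cv2.cvtColor(g,cv2.COLOR_BGR2HSV)
        m=cv2.inRange(hs,(0,0,V[n]),(180,70,255))
        cs,hi=cv2.findContours(m,cv2.RETR_CCOMP,cv2.CHAIN_APPROX_NONE)
        k=max((i for i in range(len(cs)) if hi[0][i][3]>=0),key=lambda i:cv2.contourArea(cs[i]))
        inn=cs[k];out=cs[hi[0][k][3]]
        print(n,'inner',np.round(cv2.fitEllipse(topx(inn,x,y).astype(np.float32))[0],2),np.round(cv2.fitEllipse(inn)[1],1),'outer',np.round(np.array(cv2.fitEllipse(out)[1])/8,1))
        for c,r in((inn,.038),(out,.050)):
            R_=[ray(n,p) for p in topx(c,x,y)[::6]]
            pts.append((n,r,R_[0][0],np.array([d for _,d in R_])))
    def cast(q,o,D):
        n=np.array([q[3],q[4],1]);n/=np.linalg.norm(n);c=q[:3];return c+D*(((c-o)@n)/(D@n))[:,None],n,c
    q=np.array([.62,.17,.17,-.5,0.])
    for it in range(5):
        sel=[]
        for nm,r,o,D in pts:
            P,n,c=cast(q,o,D);v=c-o;v=v-n*(v@n);v/=np.linalg.norm(v);s=(P-c)@v
            ok=(s>.1*r) if r==.05 else (s<-.1*r)
            ok&=abs(np.linalg.norm(P-c,axis=1)-r)<(.02 if it<2 else .004)
            sel.append((r,o,D[ok]))
        f=lambda q:np.concatenate([np.linalg.norm(cast(q,o,D)[0]-q[:3],axis=1)-r for r,o,D in sel if len(D)])
        res=least_squares(f,q,loss='soft_l1',f_scale=.001);q=res.x
    n=np.array([q[3],q[4],1]);n/=np.linalg.norm(n)
    print('rim c',q[:3].round(4),'n',n.round(4),'tilt',np.degrees(np.arccos(n[2])).round(2),'az',np.degrees(np.arctan2(n[1],n[0])).round(2),'rms mm',[(round(1e3*np.sqrt(np.mean((np.linalg.norm(cast(q,o,D)[0]-q[:3],axis=1)-r)**2)),2),len(D)) for r,o,D in sel])
    return q[:3],n
E
python3 - <<'E'
from rim import *
I={n:cv2.imread(f'pics/{n}0.png') for n in('side','top')}
c,n=rimfit(I)
print('pivot',c-.09*n)
# stand base from the top view
h=cv2.cvtColor(I['top'],cv2.COLOR_BGR2HSV);m=cv2.inRange(h[150:215,240:310],(0,0,150),(180,70,255))
cs,_=cv2.findContours(m,0,1);k=max(cs,key=cv2.contourArea)
bx=cv2.boxPoints(cv2.minAreaRect(k))+[240,150];P=np.array([plane('top',p,.012) for p in bx]);print('base',P.round(3)[:,:2],P.mean(0))
# ears
E={}
for n,(x,y,w,hh) in {'side':(383,278,32,24),'top':(410,222,32,32)}.items():
    g=up(I[n],x,y,w,hh);hs=cv2.cvtColor(g,cv2.COLOR_BGR2HSV);m=cv2.inRange(hs,(0,0,150),(180,75,255))
    cs,_=cv2.findContours(m,0,1);cs=[k for k in cs if cv2.contourArea(k)>150]
    for k in cs:
        b=topx(cv2.boxPoints(cv2.minAreaRect(k)),x,y);print(n,cv2.contourArea(k)/64,b.round(1).tolist(),'topmost',topx(k[k[:,0,1].argmin()],x,y).round(1))
        if n=='top':print('  onto z=.0495',np.array([plane('top',p,.0495)[:2] for p in b]).round(4).tolist(),plane('top',b.mean(0),.0495).round(4))
E
```

```text
side inner [305.85 153.91] [101.2 175.2] outer [28.9 32.9]
top inner [269.14 180.18] [192.  200.2] outer [39.5 49.5]Traceback (most recent call last):
  File "<stdin>", line 3, in <module>
  File "rim.py", line 28, in rimfit
    res=least_squares(f,q,loss='soft_l1',f_scale=.001);q=res.x
    return func(*args, **kwargs)
    vector_fun = VectorFunction(
        fun_wrapped,
    ...<6 lines>...
        workers=workers
    )
    self._update_fun()
    ~~~~~~~~~~~~~~~~^^
    self.f = self.fun_wrapped(xp_copy(self.x))
             ~~~~~~~~~~~~~~~~^^^^^^^^^^^^^^^^^
    return np.atleast_1d(self.fun(x))
                         ~~~~~~~~^^^
    return self.f(x, *self.args, **self.kwargs)
           ~~~~~~^^^^^^^^^^^^^^^^^^^^^^^^^^^^^^
  File "rim.py", line 27, in <lambda>
    f=lambda q:np.concatenate([np.linalg.norm(cast(q,o,D)[0]-q[:3],axis=1)-r for r,o,D in sel if len(D)])
               ~~~~~~~~~~~~~~^^^^^^^^^^^^^^^^^^^^^^^^^^^^^^^^^^^^^^^^^^^^^^^^^^^^^^^^^^^^^^^^^^^^^^^^^^^^
ValueError: need at least one array to concatenate
```

```bash
sed -i "s/q=np.array(\[.62,.17,.17,-.5,0.\])/q=np.r_[tri(E['side'],E['top'])[0],-.6,0.];print('init',q)/; s/    pts=\[\]/    pts=[];E={}/; s/        for c,r in((inn/        E[n]=cv2.fitEllipse(topx(inn,x,y).astype(np.float32))[0]\n&/" rim.py
cat > s3.py <<'E'
from rim import *
I={n:cv2.imread(f'pics/{n}0.png') for n in('side','top')}
c,n=rimfit(I)
print('pivot',c-.09*n)
h=cv2.cvtColor(I['top'],cv2.COLOR_BGR2HSV);m=cv2.inRange(h[150:215,240:310],(0,0,150),(180,70,255))
cs,_=cv2.findContours(m,0,1);k=max(cs,key=cv2.contourArea)
bx=cv2.boxPoints(cv2.minAreaRect(k))+[240,150];P=np.array([plane('top',p,.012) for p in bx]);print('base',P.round(3)[:,:2].tolist(),P.mean(0))
for n,(x,y,w,hh) in {'side':(383,278,32,24),'top':(410,222,32,32)}.items():
    g=up(I[n],x,y,w,hh);hs=cv2.cvtColor(g,cv2.COLOR_BGR2HSV);m=cv2.inRange(hs,(0,0,150),(180,75,255))
    cs,_=cv2.findContours(m,0,1);cs=[k for k in cs if cv2.contourArea(k)>150]
    for k in cs:
        b=topx(cv2.boxPoints(cv2.minAreaRect(k)),x,y);print(n,cv2.contourArea(k)/64,b.round(1).tolist(),'topmost',topx(k[k[:,0,1].argmin()],x,y).round(1))
        if n=='top':print('  onto z=.0495',np.array([plane('top',p,.0495)[:2] for p in b]).round(4).tolist(),plane('top',b.mean(0),.0495).round(4))
E
python3 s3.py
```

```text
side inner [305.85 153.91] [101.2 175.2] outer [28.9 32.9]
top inner [269.14 180.18] [192.  200.2] outer [39.5 49.5]
init [ 0.61140572  0.19513451  0.17041375 -0.6         0.        ]Traceback (most recent call last):
  File "s3.py", line 3, in <module>
    c,n=rimfit(I)
        ~~~~~~^^^
  File "rim.py", line 29, in rimfit
    res=least_squares(f,q,loss='soft_l1',f_scale=.001);q=res.x
    return func(*args, **kwargs)
    vector_fun = VectorFunction(
        fun_wrapped,
    ...<6 lines>...
        workers=workers
    )
    self._update_fun()
    ~~~~~~~~~~~~~~~~^^
    self.f = self.fun_wrapped(xp_copy(self.x))
             ~~~~~~~~~~~~~~~~^^^^^^^^^^^^^^^^^
    return np.atleast_1d(self.fun(x))
                         ~~~~~~~~^^^
    return self.f(x, *self.args, **self.kwargs)
           ~~~~~~^^^^^^^^^^^^^^^^^^^^^^^^^^^^^^
  File "rim.py", line 28, in <lambda>
    f=lambda q:np.concatenate([np.linalg.norm(cast(q,o,D)[0]-q[:3],axis=1)-r for r,o,D in sel if len(D)])
               ~~~~~~~~~~~~~~^^^^^^^^^^^^^^^^^^^^^^^^^^^^^^^^^^^^^^^^^^^^^^^^^^^^^^^^^^^^^^^^^^^^^^^^^^^^
ValueError: need at least one array to concatenate
```

```bash
sed -i "s/return c+D\*/return o+D*/" rim.py; python3 s3.py
```

```text
side inner [305.85 153.91] [101.2 175.2] outer [28.9 32.9]
top inner [269.14 180.18] [192.  200.2] outer [39.5 49.5]
init [ 0.61140572  0.19513451  0.17041375 -0.6         0.        ]
rim c [0.609  0.1954 0.1748] n [-0.4686  0.0283  0.883 ] tilt 28.0 az 176.55 rms mm [(np.float64(1.53), 35), (np.float64(0.89), 37), (np.float64(0.68), 44), (np.float64(2.39), 28)]
pivot [0.65115618 0.19287888 0.09532336]
base [[0.718, 0.287], [0.721, 0.122], [0.572, 0.118], [0.57, 0.28]] [0.64528473 0.20156966 0.012     ]
side 45.8359375 [[386.2, 283.0], [390.9, 282.4], [392.7, 297.8], [388.0, 298.4]] topmost [[387.4 282.8]]
side 66.734375 [[403.2, 295.0], [405.2, 280.4], [411.9, 281.3], [409.9, 295.9]] topmost [[406.7 280.6]]
top 19.390625 [[419.4, 242.7], [421.1, 240.2], [427.4, 244.6], [425.7, 247.1]] topmost [[420.9 240.9]]
  onto z=.0495 [[0.442, -0.2818], [0.4502, -0.2876], [0.4364, -0.3077], [0.4282, -0.3019]] [ 0.4392 -0.2948  0.0495]
top 20.078125 [[427.2, 230.9], [429.1, 228.2], [435.2, 232.7], [433.2, 235.3]] topmost [[428.7 228.9]]
  onto z=.0495 [[0.4811, -0.3086], [0.4899, -0.3153], [0.4756, -0.3343], [0.4668, -0.3276]] [ 0.4783 -0.3215  0.0495]
```

arm_command(deltas=[[[0.83,-3.54,0,0,0,-4.11],[0.83,-3.54,0,0,0,-4.11],[0.83,-3.54,0,0,0,-4.11],[0.83,-3.54,0,0,0,-4.11],[0.83,-3.54,0,0,0,-4.11],[0.83,-3.54,0,0,0,-4.11],[0.83,-3.54,0,0,0,-4.11],[0.83,-3.54,0,0,0,-4.11],[0.83,-3.54,0,0,0,-4.11],[0.83,-3.54,0,0,0,-4.11],[0.83,-3.54,0,0,0,-4.11],[0.83,-3.54,0,0,0,-4.11]]])

```text
t: 1.1
tool_pos: [0.3591, 0.1144, 0.2372]
orientation: [1.916, 2.49, 0.0]
force: [0.5, -0.2, -0.5]
opening: 0.093
gripper_force: 0.0
```

arm_command(deltas=[[[0.83,-3.54,0,0,0,-4.11],[0.83,-3.54,0,0,0,-4.11],[0.83,-3.54,0,0,0,-4.11],[0.83,-3.54,0,0,0,-4.11],[0.83,-3.54,0,0,0,-4.11],[0.83,-3.54,0,0,0,-4.11],[0.83,-3.54,0,0,0,-4.11],[0.83,-3.54,0,0,0,-4.11],[0.83,-3.54,0,0,0,-4.11],[0.83,-3.54,0,0,0,-4.11],[0.83,-3.54,0,0,0,-4.11],[0.83,-3.54,0,0,0,-4.11]]])

```text
t: 2.1
tool_pos: [0.4588, -0.3105, 0.2368]
orientation: [-2.78, -1.462, 0.0]
force: [0.2, 1.5, -0.8]
opening: 0.093
gripper_force: 0.0
```

Run:
```python
from h import *
from scipy.spatial.transform import Rotation as Ro
for a,b in(((408.5,281),(431.2,231.8)),((388.5,282.9),(423.4,243.6))):print('ear top',tri(a,b))
for p in((253,203.75),(296.3,205.75)):print('base front',plane('top',p,.012).round(4))
for p in((286.2,191.7),(344.5,192.5),(316,205)):print('base side',plane('side',p,.012).round(4))
s=monitor.read_state();R=Ro.from_rotvec(s['orientation']).as_matrix();print(s['t'],s['tool_pos'],s['q'],s['force'],'\n',R.round(4),np.degrees(np.arctan2(R[1,1],R[0,1])))
print('cap err', np.array([.4588,-.3082,.042])-s['tool_pos'])
I={n:eyes.read_camera(n) for n in('side','top')}
for n in I:cv2.imwrite(f'pics/{n}1.png',I[n])
b=[cv2.resize(I[n][y:y+75,x:x+100],(400,300),interpolation=2) for n,x,y in(('side',345,245),('top',375,200),('side',265,130),('top',225,145))]
cv2.imwrite('pics/crop2.png',np.vstack([np.hstack(b[:2]),np.hstack(b[2:])]))
```

```text
ear top (array([ 0.4789889 , -0.32169194,  0.05696407]), np.float64(0.005584603361973404))
ear top (array([ 0.43915074, -0.29353295,  0.05841156]), np.float64(0.002582929171894327))
base front [0.571  0.2663 0.012 ]
base front [0.5662 0.12   0.012 ]
base side [0.5698 0.2582 0.012 ]
base side [0.717  0.1092 0.012 ]
base side [0.589  0.1216 0.012 ]
2.1 [ 0.45879235 -0.31054248  0.23679664] [-6.87621973e-01  7.35372868e-03  1.61809297e+00  6.16297209e-05
  1.51694413e+00 -8.51807027e-02] [ 0.24796195  1.47305362 -0.84925102] 
 [[ 5.667e-01  8.240e-01 -6.000e-04]
 [ 8.240e-01 -5.667e-01  6.000e-04]
 [ 1.000e-04 -8.000e-04 -1.000e+00]] -34.51753072944177
cap err [ 7.65478260e-06  2.34248374e-03 -1.94796637e-01]
```

View pics/crop2.png

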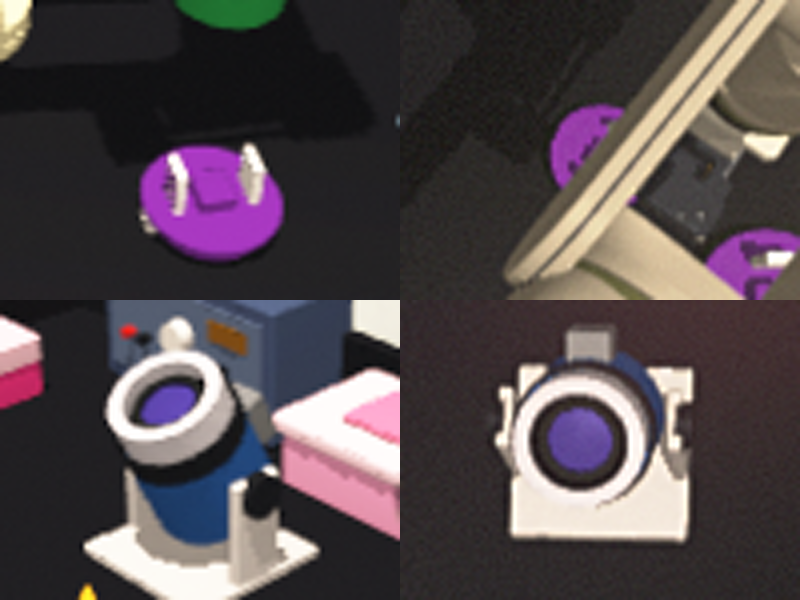

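arm_command(deltas=[[[0,0.02,-3,0,0,0],[0,0.02,-4,0,0,0],[0,0.02,-4,0,0,0],[0,0,-3,0,0,0],[0,0,-1.5,0,0,0],[0,0,0,0,0,0],[0,0,0,0,0,0]]])

```text
t: 2.78
tool_pos: [0.4582, -0.3071, 0.0816]
orientation: [-2.775, -1.467, 0.001]
force: [-1.3, -0.2, 0.8]
opening: 0.0931
gripper_force: 0.0
```

Run:
```python
from rim import *
s=monitor.read_state();print(s['tool_pos'],s['force'])
I={n:eyes.read_camera(n) for n in('side','top')}
cv2.imwrite('pics/side2.png',I['side']);cv2.imwrite('pics/top2.png',I['top'])
for vs,vt in((130,130),(150,150),(170,130),(190,170)):
    try: rimfit(I,V={'side':vs,'top':vt})
    except Exception as e: print(e)
a=cv2.resize(I['side'][265:325,350:450],(800,480),interpolation=2);cv2.imwrite('pics/crop3.png',a)
for x,y,n in((285,135,'side'),(245,155,'top')):
    g=cv2.cvtColor(I[n],6); print(n); print(g[y+12:y+40:2,x:x+46:2] if n=='side' else g[y+2:y+46:3,x+2:x+48:2])
```

```text
[ 0.45824466 -0.30710469  0.08164451] [-1.34224786 -0.19407209  0.76794886]
side inner [306.04 154.53] [ 89.7 164.9] outer [28.3 45.8]
top inner [269.14 180.2 ] [189.6 198.1] outer [46.8 50.3]
init [ 0.61218187  0.19537132  0.16778389 -0.6         0.        ]
rim c [0.6084 0.1951 0.1759] n [-0.4931  0.0302  0.8694] tilt 29.61 az 176.49 rms mm [(np.float64(1.82), 34), (np.float64(1.3), 42), (np.float64(0.98), 43), (np.float64(1.83), 11)]
side inner [305.95 154.35] [ 93.3 171.7] outer [27.9 45.4]
top inner [269.13 180.19] [192.  200.1] outer [39.6 49.5]
init [ 0.61193826  0.19535483  0.16855092 -0.6         0.        ]
rim c [0.6088 0.1951 0.1752] n [-0.4695  0.0268  0.8825] tilt 28.05 az 176.73 rms mm [(np.float64(1.46), 34), (np.float64(0.84), 38), (np.float64(0.76), 44), (np.float64(2.17), 22)]
side inner [305.67 153.59] [110.1 174.7] outer [27.1 43.7]
top inner [269.14 180.2 ] [189.6 198.1] outer [46.8 50.3]
init [ 0.61078898  0.19504756  0.1718953  -0.6         0.        ]
rim c [0.6091 0.1954 0.1743] n [-0.4727  0.0313  0.8807] tilt 28.28 az 176.22 rms mm [(np.float64(1.59), 34),
[... 2561 characters left out ...]
246 235  71  52 132]
 [ 36 164 195 206 243 115  39  48  86  83  90  92  91  89  88  85  51  77
  248 249  48 180 129]
 [ 48  42 120 157 242 230  29  54  59  87  84  87  85  87  89  56  38 130
  244 218  76 244 139]
 [ 45  42  43 132 239 243 165  26  47  52  60  69  65  60  50  40  69 248
  249  76 232 234 241]
 [ 46  44  32 236 235 232 244 243  78  25  34  35  38  28  38 177 250 249
   92 224 234 232 233]
 [ 43  47  30 245 234 234 233 239 242 247 239 239 238 243 245 244 186 135
  237 234 234 236 233]
 [ 38  42  31 247 236 236 234 235 234 237 232 231 238 232 217 223 239 233
  232 234 235 234 233]
 [ 45  43  33 250 236 234 235 234 235 234 234 234 233 233 233 233 235 235
  233 235 235 234 235]]
```

View pics/crop3.png

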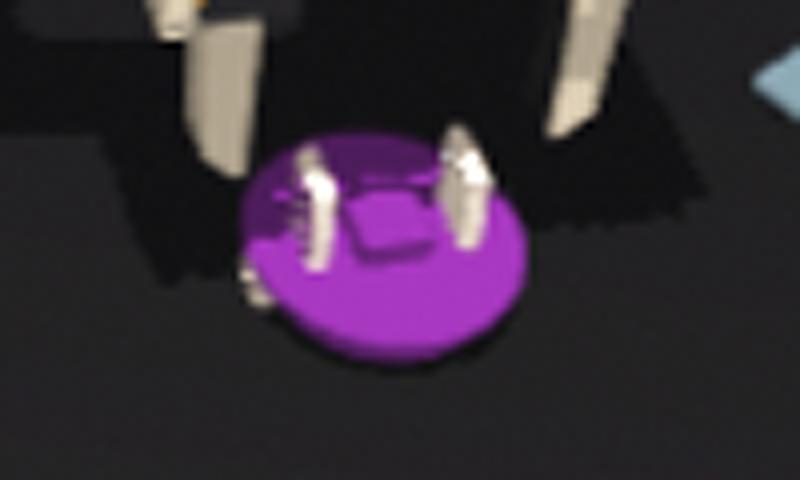

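Crop: the fingers straddle the small cap's ears symmetrically, with the ears along the closing line. I descend and pinch.

arm_command(deltas=[[[0,-0.05,-2,0,0,0],[0,-0.05,-1.5,0,0,0],[0,0,-0.45,0,0,0],[0,0,0,0,0,0]]])

```text
t: 3.22
tool_pos: [0.459, -0.3091, 0.0433]
orientation: [-2.778, -1.468, 0.0]
force: [0.5, 0.2, -0.8]
opening: 0.0931
gripper_force: 0.0
```

arm_command(deltas=[[[0,0,0,0,0,0],[0,0,0,0,0,0],[0,0,0,0,0,0],[0,0,0,0,0,0],[0,0,0,0,0,0],[0,0,0,0,0,0],[0,0,0,0,0,0],[0,0,0,0,0,0]]], gripper=-1, squeeze=13)

```text
t: 3.88
tool_pos: [0.4592, -0.3093, 0.0432]
orientation: [2.777, 1.467, 0.0]
force: [-0.0, -0.3, 2.7]
opening: 0.0442
gripper_force: 5.9
```

```bash
cat > rim2.py <<'E'
import rim
from h import *
E
sed -i "s/ok=(s>.1\*r) if r==.05 else (s<-.1\*r)/ok=np.ones(len(s),bool) if (nm=='side' and V['side']>=210) else ((s>.1*r) if r==.05 else (s<-.1*r))/" rim.py
python3 - <<'E'
from rim import *
I={n:cv2.imread(f'pics/{n}2.png') for n in('side','top')}
for vs,vt in((215,150),(225,150),(235,180),(225,238)):
    try: rimfit(I,V={'side':vs,'top':vt})
    except Exception as e: print(e)
print(monitor.read_state())
E
```

```text
side inner [305.58 153.5 ] [119.  180.7] outer [22. 30.]
top inner [269.13 180.19] [192.  200.1] outer [39.6 49.5]
init [ 0.61061929  0.19510225  0.17227074 -0.6         0.        ]
rim c [0.6108 0.1945 0.1731] n [-0.4385  0.007   0.8987] tilt 26.01 az 179.08 rms mm [(np.float64(0.68), 72), (np.float64(0.85), 91), (np.float64(2.07), 43), (np.float64(2.31), 20)]
side inner [305.56 153.49] [120.8 182.5] outer [21.6 29.8]
top inner [269.13 180.19] [192.  200.1] outer [39.6 49.5]
init [ 0.61058562  0.19510465  0.17233743 -0.6         0.        ]
rim c [0.6107 0.1945 0.1731] n [-0.4419  0.0108  0.897 ] tilt 26.23 az 178.6 rms mm [(np.float64(0.6), 73), (np.float64(1.01), 93), (np.float64(2.04), 43), (np.float64(2.32), 20)]
side inner [305.54 153.47] [123.  184.5] outer [19.4 29.6]
top inner [269.13 180.18] [195.3 203.1] outer [38.9 48.8]
init [ 0.61056075  0.19514474  0.17240336 -0.6         0.        ]
rim c [0.6111 0.1953 0.1727] n [-0.4432  0.0111  0.8964] tilt 26.31 az 178.56 rms mm [(np.float64(1.03), 75), (np.float64(1.35), 96), (np.float64(1.39), 43), (np.float64(2.18), 38)]
side i
[... 375 characters left out ...]
q': array([-6.85406078e-01,  1.88266475e-01,  1.79603094e+00,  2.82602818e-05,
        1.15680303e+00, -8.67918369e-02]), 'dq': array([-3.22998304e-05, -5.49794370e-04, -2.37929585e-04, -1.49195162e-04,
       -1.60601675e-03, -4.89326286e-04]), 'joint_torque': array([-4.87350568e-02, -5.15175354e+01, -4.19655240e+01,  3.14423244e-02,
       -3.18989321e-02, -1.16372606e-02]), 'tool_pos': array([ 0.45918188, -0.30929839,  0.0432468 ]), 'orientation': array([2.77730494e+00, 1.46744526e+00, 3.37983650e-04]), 'force': array([-0.02927625, -0.31216494,  2.72754855]), 'wrist_torque': array([-0.0691526 ,  0.15724878, -0.04567041]), 'gripper_force': 5.866926088929176, 'opening': 0.04416193654833469}
```

arm_command(deltas=[[[0,0,0,0,0,0],[0,0,0,0,0,0],[0,0,0,0,0,0],[0,0,0,0,0,0],[0,0,0,0,0,0],[0,0,0,0,0,0]]])

```text
t: 4.38
tool_pos: [0.4591, -0.3093, 0.0433]
orientation: [2.777, 1.468, 0.0]
force: [-1.5, 1.4, 4.7]
opening: 0.0418
gripper_force: 13.0
```

arm_command(deltas=[[[0,0,1,0,0,0],[0,0,2,0,0,0],[0,0,3,0,0,0],[0,0,4,0,0,0],[0,0,4,0,0,0],[0,0,4,0,0,0],[0,0,3,0,0,0],[0,0,1,0,0,0],[0,0,0,0,0,0]]])

```text
t: 5.13
tool_pos: [0.4603, -0.3102, 0.267]
orientation: [2.772, 1.465, 0.004]
force: [0.4, -0.2, -0.6]
opening: 0.0415
gripper_force: 13.0
```

arm_command(deltas=[[[0.4,1.5,0,0,0,3],[0.76,3.16,0,0,0,4],[0.76,3.16,0,0,0,4],[0.76,3.16,0,0,0,5],[0.76,3.16,0,0,0,5],[0.76,3.16,0,0,0,5],[0.76,3.16,0,0,0,4],[0.76,3.16,0,0,0,3]]])

```text
t: 5.8
tool_pos: [0.5149, -0.0711, 0.2597]
orientation: [-2.24, -2.198, 0.004]
force: [0.7, -1.2, -0.8]
opening: 0.0415
gripper_force: 13.0
```

arm_command(deltas=[[[0.76,3.16,0,-0.09,-3.3,0],[0.76,3.16,0,-0.09,-3.3,0],[0.76,3.16,0,-0.09,-3.3,0],[0.76,3.16,0,-0.09,-3.3,0],[0.76,3.16,0,-0.09,-3.3,0],[0.76,3.16,0,-0.09,-3.3,0],[0.76,3.16,0,-0.09,-3.3,0],[0.76,3.16,0,-0.06,-3.4,0],[0.3,1.5,0,0,0,0],[0,0,0,0,0,0],[0,0,0,0,0,0]]])

```text
t: 6.72
tool_pos: [0.5784, 0.1953, 0.2595]
orientation: [1.984, 1.944, 0.449]
force: [-0.6, -0.9, -1.0]
opening: 0.0415
gripper_force: 13.0
```

```bash
cat > st.py <<'E'
from h import *
from scipy.spatial.transform import Rotation as Ro
s=monitor.read_state();R=Ro.from_rotvec(s['orientation']).as_matrix()
print(s['t'],s['tool_pos'].round(4),'q',s['q'].round(2),'F',s['force'].round(2),'T',s['wrist_torque'].round(2),'g',s['gripper_force'],s['opening']);print('axis up',(-R[:,2]).round(4),'y',R[:,1].round(3))
seat=s['tool_pos']+.0282*R[:,2];print('seat',seat.round(4))
E
python3 st.py
python3 - <<'E'
from h import *
I={n:eyes.read_camera(n) for n in('side','top')}
for n in I:cv2.imwrite(f'pics/{n}3.png',I[n])
b=[cv2.resize(I[n][y:y+100,x:x+100],(400,400),interpolation=2) for n,x,y in(('side',260,90),('top',225,130))]
cv2.imwrite('pics/crop4.png',np.hstack(b))
E
```

```text
6.7167 [0.5784 0.1953 0.2595] q [ 0.33 -0.24  1.87 -0.18  1.08  0.4 ] F [-0.62 -0.93 -0.97] T [-0.07  0.33  0.04] g 12.99181267619133 0.0415075771326905
axis up [-0.4419  0.0123  0.897 ] y [ 0.897 -0.017  0.442]
seat [0.5909 0.195  0.2342]
```

View pics/crop4.png

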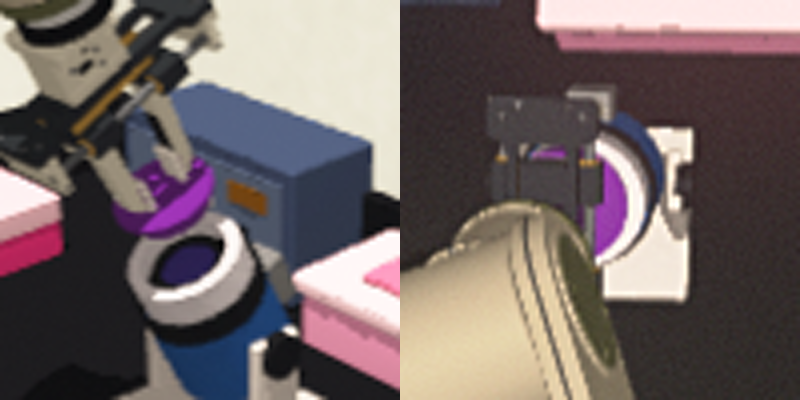

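Crop: the cap is held squarely, parallel to the rim; the rim is at side (309,158), the cap at side (300,138). I check the side camera's bias using the cap's known held pose.

Run:
```python
from rim import *
from scipy.spatial.transform import Rotation as Ro
s=monitor.read_state();R=Ro.from_rotvec(s['orientation']).as_matrix();n=-R[:,2];seat=s['tool_pos']-.0282*n
th=np.linspace(0,2*np.pi,200);
ring=lambda z:seat+z*n+.043*(np.cos(th)[:,None]*R[:,0]+np.sin(th)[:,None]*R[:,1])
W=np.vstack([ring(0),ring(.004)])
for nme,(x,y,w,h) in {'side':(280,120,45,35),'top':(250,155,40,45)}.items():
    I=cv2.imread(f'pics/{nme}3.png');g=up(I,x,y,w,h);hs=cv2.cvtColor(g,40);m=cv2.inRange(hs,(138,120,50),(165,255,255))
    cs,_=cv2.findContours(m,0,1);P=np.vstack([topx(c,x,y) for c in cs if cv2.contourArea(c)>500]);Q=proj(nme,W)
    print(nme)
    for a in range(0,360,30):
        u=np.array([np.cos(np.radians(a)),np.sin(np.radians(a))]);print(a,'obs',(P@u).max().round(1),'pred',(Q@u).max().round(1),end='; ')
    print()
```

```text
side
0 obs 313.2 pred 313.2; 30 obs 340.0 pred 339.4; 60 obs 280.0 pred 278.1; 90 obs 148.8 pred 147.5; 120 obs -17.9 pred -18.8; 150 obs -177.5 pred -178.1; 180 obs -287.4 pred -287.7; 210 obs -319.3 pred -318.5; 240 obs -261.3 pred -260.4; 270 obs -129.1 pred -127.2; 300 obs 43.0 pred 43.8; 330 obs 204.8 pred 205.1; 
top
0 obs 280.9 pred 282.1; 30 obs 335.8 pred 336.5; 60 obs 304.3 pred 304.7; 90 obs 192.9 pred 195.1; 120 obs 30.4 pred 37.2; 150 obs -140.3 pred -126.4; 180 obs -273.3 pred -252.1; 210 obs -323.6 pred -306.4; 240 obs -285.1 pred -274.7; 270 obs -170.1 pred -165.4; 300 obs -9.4 pred -7.8; 330 obs 154.8 pred 156.0;
```

arm_command(deltas=[[[0.12,-0.04,-0.9,0,0,0],[0.25,-0.04,-1.1,0,0,0],[0.35,-0.04,-1.0,0,0,0],[0.3,-0.04,-0.82,0,0,0],[0.2,-0.04,-0.6,0,0,0],[0,0,0,0,0,0],[0,0,0,0,0,0]]])

```text
t: 7.4
tool_pos: [0.592, 0.1925, 0.2178]
orientation: [1.985, 1.939, 0.453]
force: [-0.2, 0.5, -1.3]
opening: 0.0418
gripper_force: 13.0
```

```bash
python3 st.py
python3 - <<'E'
from h import *
I={n:eyes.read_camera(n) for n in('side','top')}
for n in I:cv2.imwrite(f'pics/{n}4.png',I[n])
b=[cv2.resize(I[n][y:y+60,x:x+60],(400,400),interpolation=2) for n,x,y in(('side',280,120),('top',240,150))]
cv2.imwrite('pics/crop5.png',np.hstack(b))
E
```

```text
7.4 [0.592  0.1925 0.2178] q [ 0.32 -0.18  1.9  -0.18  0.99  0.41] F [-0.25  0.52 -1.25] T [-0.01  0.34  0.02] g 12.991816699504852 0.04179180466479085
axis up [-0.445   0.0123  0.8955] y [ 0.895 -0.02   0.445]
seat [0.6046 0.1922 0.1926]
```

View pics/crop5.png

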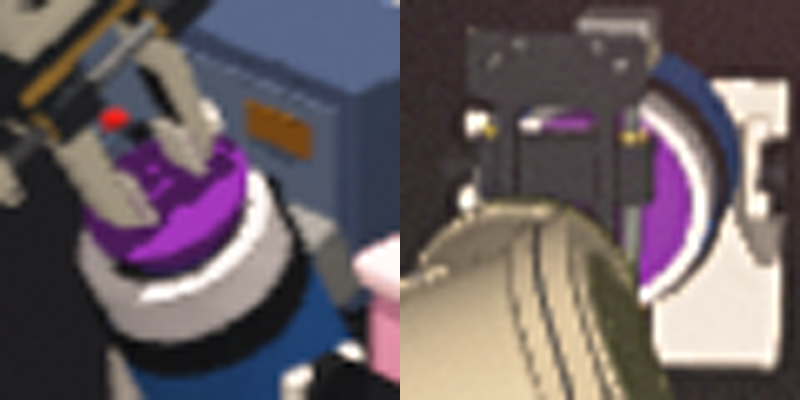

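arm_command(deltas=[[[0.07,0,-0.13,0,0,0],[0.07,0,-0.13,0,0,0],[0.07,0,-0.13,0,0,0],[0.07,0,-0.14,0,0,0],[0,0,0,0,0,0]]])

```text
t: 7.92
tool_pos: [0.5952, 0.1929, 0.2135]
orientation: [1.983, 1.939, 0.456]
force: [0.4, 0.4, 0.5]
opening: 0.0414
gripper_force: 13.0
```

```bash
cat >> st.py <<'E'
n=-R[:,2];c=np.array([.611,.195,.174]);F=s['force']
print('seat above rim along n mm',1e3*((seat-c)@n).round(4),'F along n',(F@n).round(2),"x'",(F@np.array([.895,0,.446])).round(2),'y',F[1].round(2),'| T x\',y',(s['wrist_torque']@np.array([.895,0,.446])).round(3),s['wrist_torque'][1].round(3))
E
python3 st.py
python3 - <<'E'
from rim import *
# cap-rim offset seen in side and top views just before contact
from scipy.spatial.transform import Rotation as Ro
for n in('side','top'):
    I=eyes.read_camera(n);cv2.imwrite(f'pics/{n}5.png',I)
E
```

```text
7.9167 [0.5952 0.1929 0.2135] q [ 0.32 -0.17  1.9  -0.18  0.98  0.41] F [0.42 0.41 0.53] T [-0.02  0.16  0.06] g 12.996123880147934 0.04139442775686892
axis up [-0.4466  0.0115  0.8947] y [ 0.894 -0.02   0.447]
seat [0.6078 0.1926 0.1883]
seat above rim along n mm 14.200000000000001 F along n 0.29 x' 0.62 y 0.41 | T x',y 0.009 0.165
```

arm_command(deltas=[[[0.09,0,-0.18,0,0,0],[0.09,0,-0.18,0,0,0],[0.09,0,-0.18,0,0,0],[0.09,0,-0.18,0,0,0],[0,0,0,0,0,0],[0,0,0,0,0,0]]])

```text
t: 8.52
tool_pos: [0.5986, 0.1928, 0.2061]
orientation: [1.984, 1.939, 0.455]
force: [-0.4, 0.5, 1.2]
opening: 0.041
gripper_force: 13.0
```

```bash
python3 st.py
```

```text
8.5167 [0.5986 0.1928 0.2061] q [ 0.32 -0.15  1.9  -0.18  0.97  0.41] F [-0.39  0.5   1.2 ] T [-0.03  0.16  0.01] g 12.99955040216446 0.0410321107363024
axis up [-0.4461  0.0117  0.8949] y [ 0.895 -0.02   0.446]
seat [0.6112 0.1925 0.1809]
seat above rim along n mm 6.0 F along n 1.25 x' 0.19 y 0.5 | T x',y -0.023 0.164
```

Run:
```python
from h import *
I={n:eyes.read_camera(n) for n in('side',)}
a=I['side'];b=cv2.imread('pics/side5.png')
cv2.imwrite('pics/side6.png',a)
cv2.imwrite('pics/crop6.png',np.hstack([cv2.resize(k[120:180,280:330],(400,480),interpolation=2) for k in(b,a)]))
```

```text
(no output)
```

View pics/crop6.png

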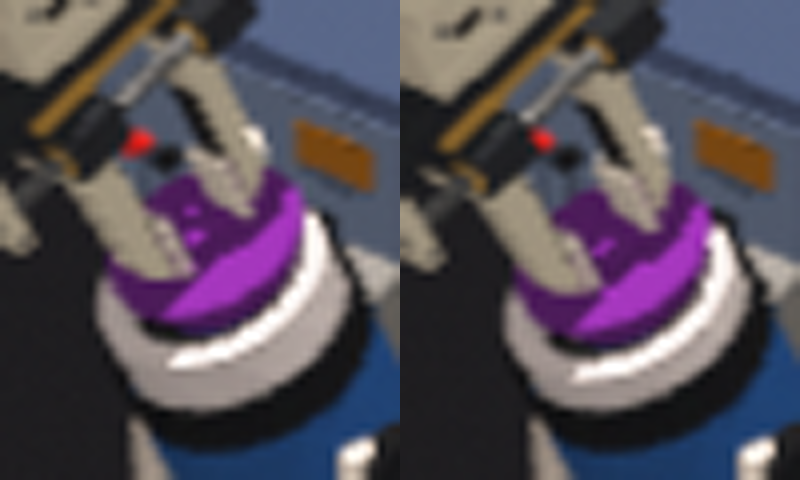

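```bash
cat > off.py <<'E'
from rim import *
n=np.array([-.446,.012,.895]);c=np.array([.611,.195,.174])
for nm,files in (('side',('side0','side5','side6')),('top',('top0','top4','top5'))):
    K,R,t=cam(nm);
    if nm=='side':
        a=proj(nm,np.array([c,c+.03*n]));d=a[1]-a[0];d/=np.linalg.norm(d);us=[np.array([-d[1],d[0]])]
        mm=1e3*((R@c+t)[2]/K[0,0]); print('side u',us[0],'mm/px',mm)
    else: us=[np.array([np.cos(np.radians(x)),np.sin(np.radians(x))]) for x in(-15,0,15)];mm=1e3*((R@c+t)[2]/K[0,0]);print('top mm/px',mm)
    for f in files:
        I=cv2.imread(f'pics/{f}.png');x,y,w,h=(288,125,44,56) if nm=='side' else (245,152,50,52)
        g=up(I,x,y,w,h).astype(int);b_,g_,r_=g[...,0],g[...,1],g[...,2]
        grey=((abs(b_-r_)<28)&(g_>105)) if nm=='side' else ((abs(b_-r_)<40)&(g_>150));pur=(r_-g_>35)&(b_-g_>35)
        for lab,m in(('rim',grey),('cap',pur)):
            m=m.astype(np.uint8)
            if nm=='side' and lab=='rim': m[:18*8]=0
            yy,xx=np.nonzero(cv2.morphologyEx(m,cv2.MORPH_OPEN,np.ones((9,9))))
            if len(xx)<50: continue
            P=topx(np.c_[xx,yy],x,y)
            print(f,lab,[(round((P@u).min(),2),round((P@u).max(),2)) for u in us])
for h in(.006,.014):print('pred axis u: at rim, cap',)
E
python3 off.py
```

```text
side u [ 0.88036392 -0.47429881] mm/px 3.3206413353016915
side0 rim [(np.float64(177.15), np.float64(217.77))]
side5 rim [(np.float64(175.83), np.float64(217.77))]
side5 cap [(np.float64(184.98), np.float64(211.11))]
side6 rim [(np.float64(175.83), np.float64(217.77))]
side6 cap [(np.float64(185.22), np.float64(211.09))]
top mm/px 3.0312489336478956
top0 rim [(np.float64(191.32), np.float64(242.46)), (np.float64(248.44), np.float64(294.44)), (np.float64(284.21), np.float64(337.06))]
top4 rim [(np.float64(193.34), np.float64(242.46)), (np.float64(248.44), np.float64(294.44)), (np.float64(284.21), np.float64(337.06))]
top4 cap [(np.float64(209.35), np.float64(227.57)), (np.float64(261.94), np.float64(283.31)), (np.float64(296.41), np.float64(321.01))]
top5 rim [(np.float64(193.34), np.float64(242.46)), (np.float64(248.44), np.float64(294.44)), (np.float64(284.21), np.float64(337.06))]
top5 cap [(np.float64(209.79), np.float64(227.79)), (np.float64(262.19), np.float64(283.44)), (np.float64(296.43), np.float64(321.01))]
pred axis u: at rim, cap
pred axis u: at rim, cap
```

```bash
python3 - <<'E'
from h import *
n=np.array([-.446,.012,.895]);c=np.array([.611,.195,.174]);xp=np.array([.895,0,.446]);yp=np.cross(n,xp)
for nm in('side','top'):
    a=proj(nm,np.array([c,c+.0142*n,c+.0142*n+.01*xp,c+.0142*n+.01*yp]));print(nm,a[0].round(2),'shift up',(a[1]-a[0]).round(2),'per cm xp',(a[2]-a[1]).round(2),'yp',(a[3]-a[1]).round(2),yp.round(2))
E
cat > q.py <<'E'
from rim import *
# full-face rim ellipse centres from pictures 0
for nm,V,(x,y,w,h) in(('side',225,(285,135,48,48)),('top',238,(245,155,50,50))):
    I=cv2.imread(f'pics/{nm}0.png');g=up(I,x,y,w,h);m=cv2.inRange(cv2.cvtColor(g,40),(0,0,V),(180,70,255))
    cs,hi=cv2.findContours(m,2,1);k=max((i for i in range(len(cs)) if hi[0][i][3]>=0),key=lambda i:cv2.contourArea(cs[i]))
    for c in(cs[k],cs[hi[0][k][3]]):e=cv2.fitEllipse(topx(c,x,y).astype(np.float32));print(nm,np.round(e[0],2),np.round(e[1],2),round(e[2],1))
E
python3 q.py
```

```text
side [305.31 153.08] shift up [-1.57 -2.91] per cm xp [ 2.   -2.05] yp [-1.99 -0.92] [ 0.01  1.   -0.01]
top [269.35 179.59] shift up [-0.6   0.88] per cm xp [-0.05 -3.28] yp [-3.33 -0.06] [ 0.01  1.   -0.01]
side [305.55 153.48] [15.26 22.96] 60.9
side [305.71 153.45] [19.56 29.72] 62.3
top [269.11 180.12] [25.47 26.35] 125.4
top [270.84 186.32] [38.34 45.39] 132.6
```

The left and right crops (before and after the last advance) show the rim sinking with the plug still on the lip. The cap sits about 4 mm too far along +x' and 2.5 mm too far along −y. I back off, shift and re-measure.

arm_command(deltas=[[[-0.2,0,0.4,0,0,0],[-0.3,0,0.6,0,0,0],[-0.18,0.12,-0.09,0,0,0],[-0.18,0.13,-0.09,0,0,0],[0,0,0,0,0,0],[0,0,0,0,0,0]]])

```text
t: 9.07
tool_pos: [0.5896, 0.1954, 0.214]
orientation: [1.984, 1.94, 0.455]
force: [-0.3, 0.1, -0.6]
opening: 0.0412
gripper_force: 13.0
```

```bash
python3 st.py
cat > off2.py <<'E'
from rim import *
from scipy.optimize import lsq_linear
import sys
s=monitor.read_state();k=sys.argv[1]
n=np.array([-.446,.012,.895]);c=np.array([.611,.195,.174]);xp=np.array([.895,0,.446]);yp=np.array([0.01,1,-.01])
from scipy.spatial.transform import Rotation as Ro
R=Ro.from_rotvec(s['orientation']).as_matrix();h=(s['tool_pos']-.0282*-R[:,2]-c)@n
seat=s['tool_pos']+.0282*R[:,2];print('h',h.round(4),'kinematic lateral xp,y mm',1e3*((seat-c)@xp).round(5),1e3*((seat-c)@yp).round(5))
for nm,(x,y,w,hh) in(('side',(288,125,44,56)),('top',(245,152,50,52))):
    I=eyes.read_camera(nm);cv2.imwrite(f'pics/{nm}{k}.png',I)
    g=up(I,x,y,w,hh).astype(int);m=((g[...,2]-g[...,1]>35)&(g[...,0]-g[...,1]>35)).astype(np.uint8)
    yy,xx=np.nonzero(cv2.morphologyEx(m,cv2.MORPH_OPEN,np.ones((9,9))));P=topx(np.c_[xx,yy],x,y)
    a=proj(nm,np.array([c,c+h*n,c+h*n+.001*xp,c+h*n+.001*yp]));J=np.c_[a[2]-a[1],a[3]-a[1]]
    if nm=='side':
        d=a[1]-a[0];d/=np.linalg.norm(d);u=np.array([-d[1],d[0]]);o=((P@u).min()+(P@u).max())/2-196.33;Js=u@J;print('side off px',o.round(2),'width',np.ptp(P@u).round(2),'J',Js)
    else:
        r=[(P@np.array([np.cos(t),np.sin(t)])).max()-14.5 for t in np.radians([-15,15])]
        cx=sum(r)/2/np.cos(np.radians(15));ex=269.2+(a[1]-a[0])[0];ot=cx-ex;Jt=J[0];print('top x off px',ot.round(2))
print('lateral mm xp,y',np.linalg.solve(np.array([Js,Jt]),[o,ot]).round(2))
E
python3 off2.py 7
```

```text
9.0667 [0.5896 0.1954 0.214 ] q [ 0.33 -0.18  1.91 -0.19  0.99  0.42] F [-0.25  0.09 -0.63] T [-0.03  0.35  0.02] g 12.991777807474136 0.04115567410561689
axis up [-0.4457  0.0117  0.8951] y [ 0.895 -0.02   0.446]
seat [0.6022 0.1951 0.1888]
seat above rim along n mm 17.2 F along n -0.45 x' -0.51 y 0.09 | T x',y -0.016 0.346
h 0.0172 kinematic lateral xp,y mm -1.32 -0.12000000000000001
side off px 0.11 width 25.92 J [ 0.27408866 -0.13077668]
top x off px -0.37
lateral mm xp,y [0.9  1.09]
```

arm_command(deltas=[[[0.09,0,-0.18,0,0,0],[0.09,0,-0.18,0,0,0],[0.09,0,-0.18,0,0,0],[0.09,0,-0.18,0,0,0],[0.09,0,-0.18,0,0,0],[0.09,0,-0.18,0,0,0],[0,0,0,0,0,0],[0,0,0,0,0,0]]])

```text
t: 9.83
tool_pos: [0.5953, 0.1953, 0.2034]
orientation: [1.984, 1.939, 0.455]
force: [-0.0, 0.7, -0.2]
opening: 0.0413
gripper_force: 13.0
```

```bash
python3 st.py;python3 off2.py 8
python3 - <<'E'
from h import *
a=cv2.imread('pics/side8.png')
cv2.imwrite('pics/crop7.png',np.hstack([cv2.resize(cv2.imread(f'pics/side{k}.png')[120:180,280:330],(400,480),interpolation=2) for k in(7,8)]))
E
```

```text
9.8333 [0.5953 0.1953 0.2034] q [ 0.32 -0.16  1.9  -0.19  0.96  0.42] F [-0.04  0.74 -0.16] T [-0.12  0.52  0.  ] g 12.996732294559479 0.041332894832162334
axis up [-0.4459  0.0118  0.895 ] y [ 0.895 -0.02   0.446]
seat [0.6079 0.195  0.1782]
seat above rim along n mm 5.2 F along n -0.12 x' -0.11 y 0.74 | T x',y -0.108 0.524
h 0.0052 kinematic lateral xp,y mm -0.91 -0.1
side off px 0.3 width 26.14 J [ 0.27211191 -0.12983377]
top x off px -0.61
lateral mm xp,y [1.96 1.81]
```

View pics/crop7.png

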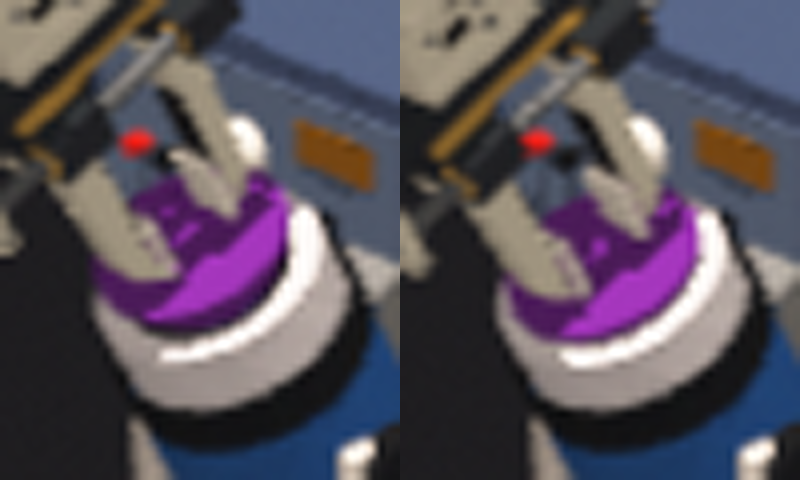

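The right crop shows the flange now just above an unsunk rim, with no dark gap, so the plug is in the mouth. I press on.

arm_command(deltas=[[[0.09,0,-0.18,0,0,0],[0.09,0,-0.18,0,0,0],[0.09,0,-0.18,0,0,0],[0.09,0,-0.18,0,0,0],[0.09,0,-0.18,0,0,0],[0,0,0,0,0,0],[0,0,0,0,0,0]]])

```text
t: 10.52
tool_pos: [0.6, 0.1954, 0.1947]
orientation: [1.984, 1.939, 0.455]
force: [-0.5, 0.1, 1.2]
opening: 0.0415
gripper_force: 13.0
```

```bash
python3 st.py
```

```text
10.5167 [0.6    0.1954 0.1947] q [ 0.32 -0.14  1.9  -0.19  0.94  0.42] F [-0.47  0.14  1.15] T [-0.01  0.34  0.03] g 13.002298772335052 0.041541190614055507
axis up [-0.4464  0.0116  0.8948] y [ 0.895 -0.02   0.447]
seat [0.6126 0.1951 0.1695]
seat above rim along n mm -4.8 F along n 1.24 x' 0.09 y 0.14 | T x',y 0.003 0.338
```

arm_command(deltas=[[[0.09,0,-0.18,0,0,0],[0.09,0,-0.18,0,0,0],[0.045,0,-0.09,0,0,0],[0,0,0,0,0,0],[0,0,0,0,0,0]]])

```text
t: 10.93
tool_pos: [0.6022, 0.1954, 0.1907]
orientation: [1.984, 1.939, 0.456]
force: [-7.0, -1.5, 7.7]
opening: 0.0414
gripper_force: 13.0
```

arm_command(deltas=[[[0.045,0,-0.09,0,0,0],[0.045,0,-0.09,0,0,0],[0,0,0,0,0,0]]])

```text
t: 11.18
tool_pos: [0.6029, 0.1956, 0.1895]
orientation: [1.984, 1.939, 0.456]
force: [-13.7, -1.7, 13.7]
opening: 0.0414
gripper_force: 13.1
```

```bash
python3 st.py
```

```text
11.1833 [0.6029 0.1956 0.1895] q [ 0.32 -0.12  1.9  -0.19  0.93  0.42] F [-13.7   -1.65  13.68] T [-0.34  1.63 -0.19] g 13.059036433696747 0.041407111652752605
axis up [-0.4463  0.0115  0.8948] y [ 0.895 -0.02   0.446]
seat [0.6155 0.1952 0.1643]
seat above rim along n mm -10.7 F along n 18.34 x' -6.16 y -1.65 | T x',y -0.388 1.635
```

arm_command(deltas=[[[-0.1,0,-0.02,0,0,0],[0,0,0,0,0,0],[0,0,0,0,0,0]]])

```text
t: 11.43
tool_pos: [0.6027, 0.1955, 0.1896]
orientation: [1.983, 1.938, 0.458]
force: [-5.4, -0.6, 9.6]
opening: 0.0413
gripper_force: 13.0
```

```bash
python3 st.py;python3 off2.py 9;python3 - <<'E'
from h import *
cv2.imwrite('pics/crop8.png',np.hstack([cv2.resize(cv2.imread(f'pics/side{k}.png')[130:180,285:330],(400,444),interpolation=2) for k in(8,9)]))
E
```

```text
11.4333 [0.6027 0.1955 0.1896] q [ 0.32 -0.13  1.9  -0.19  0.93  0.42] F [-5.37 -0.6   9.55] T [-0.24  0.83 -0.14] g 13.045949041843414 0.04127411887322931
axis up [-0.448   0.0112  0.8939] y [ 0.894 -0.02   0.448]
seat [0.6153 0.1952 0.1644]
seat above rim along n mm -10.5 F along n 10.94 x' -0.55 y -0.6 | T x',y -0.283 0.826
h -0.0105 kinematic lateral xp,y mm -0.42000000000000004 0.36000000000000004
side off px -392.81 width 25.49 J [-0.26958152  0.12862677]
top x off px -0.8
lateral mm xp,y [1449.14  -16.71]
```

View pics/crop8.png

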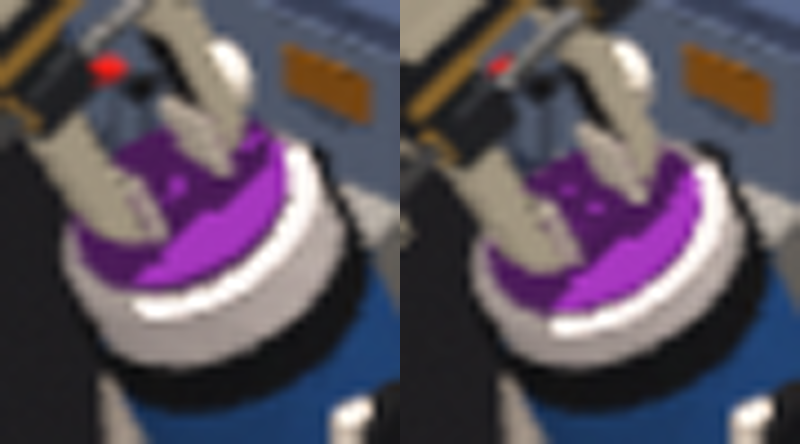

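Right crop: the rim has sunk towards the collar and the flange sits close on the bright face. I measure the sink of the rim numerically.

Run:
```python
from rim import *
n=np.array([-.446,.012,.895]);c=np.array([.611,.195,.174])
a=proj('side',np.array([c-.02*n,c,c+.02*n]));d=a[2]-a[0];L=np.linalg.norm(d);d/=L;u=np.array([-d[1],d[0]]);print('px/mm',L/40)
for k in(2,7,6,8,9):
    I=cv2.imread(f'pics/side{k}.png');x,y,w,h=288,130,44,50;g=up(I,x,y,w,h);G=g.astype(int)
    b=(cv2.inRange(cv2.cvtColor(g,40),(0,0,225),(180,50,255))>0);p=(G[...,2]-G[...,1]>35)&(G[...,0]-G[...,1]>35)
    o=[]
    for m in(b,p):
        yy,xx=np.nonzero(m);
        if len(xx)==0: o.append(None);continue
        P=topx(np.c_[xx,yy],x,y);s=abs(P@u-198)<5;o.append([round(v,2) for v in np.percentile((P@d)[s],[1])] if s.any() else None)
    print(k,'bright low edge',o[0],'purple low edge',o[1])
```

```text
px/mm 0.2311383440987551
2 bright low edge [np.float64(-309.68)] purple low edge None
7 bright low edge [np.float64(-309.71)] purple low edge [np.float64(-285.79)]
6 bright low edge [np.float64(-309.73)] purple low edge [np.float64(-288.28)]
8 bright low edge [np.float64(-309.73)] purple low edge [np.float64(-287.4)]
9 bright low edge [np.float64(-309.75)] purple low edge [np.float64(-290.35)]
```

Run:
```python
from rim import *
n=np.array([-.446,.012,.895]);c=np.array([.611,.195,.174])
a=proj('side',np.array([c-.02*n,c,c+.02*n]));d=a[2]-a[0];L=np.linalg.norm(d);d/=L;u=np.array([-d[1],d[0]])
for k in(2,7,6,8,9):
    g=cv2.cvtColor(cv2.imread(f'pics/side{k}.png'),6)
    for uu in(195,198,201):
        v=np.arange(-302,-280,.25);q=np.array([uu*u+t*d for t in v]).astype(np.float32)
        pr=cv2.remap(g,q[None,:,0],q[None,:,1],1)[0].astype(int)
        i=pr.argmax();j=i
        while pr[j]>215:j-=1
        f=i
        while pr[f]>200:f+=1
        print(k,uu,'face low edge',v[j],'face top edge',v[f],'max',pr[i],end=' | ')
    print()
```

```text
2 195 face low edge -290.0 face top edge -287.25 max 251 | 2 198 face low edge -290.0 face top edge -287.0 max 252 | 2 201 face low edge -289.75 face top edge -286.5 max 251 | 
7 195 face low edge -290.0 face top edge -288.0 max 247 | 7 198 face low edge -290.0 face top edge -288.0 max 242 | 7 201 face low edge -289.5 face top edge -287.25 max 246 | 
6 195 face low edge -292.5 face top edge -290.75 max 248 | 6 198 face low edge -292.5 face top edge -290.25 max 245 | 6 201 face low edge -292.25 face top edge -290.0 max 248 | 
8 195 face low edge -290.75 face top edge -288.75 max 244 | 8 198 face low edge -291.0 face top edge -288.5 max 249 | 8 201 face low edge -290.25 face top edge -287.75 max 250 | 
9 195 face low edge -292.75 face top edge -291.0 max 239 | 9 198 face low edge -292.5 face top edge -290.75 max 244 | 9 201 face low edge -292.25 face top edge -290.25 max 245 |
```

Rim sink is about 11 mm, matching the seat depth, and the axial force is a firm 11 N with no side load, so the flange is home. I press slightly more, then let the ears go while holding position.

arm_command(deltas=[[[0.01,0,-0.03,0,0,0],[0,0,0,0,0,0],[0,0,0,0,0,0]]])

```text
t: 11.78
tool_pos: [0.6027, 0.1956, 0.1896]
orientation: [1.983, 1.938, 0.457]
force: [-8.2, -1.7, 11.6]
opening: 0.0415
gripper_force: 13.1
```

arm_command(deltas=[[[0,0,0,0,0,0],[0,0,0,0,0,0],[0,0,0,0,0,0],[0,0,0,0,0,0],[0,0,0,0,0,0],[0,0,0,0,0,0]]], gripper=0.35)

```text
t: 12.28
tool_pos: [0.6022, 0.1953, 0.1876]
orientation: [1.984, 1.939, 0.455]
force: [0.9, 0.4, 1.2]
opening: 0.063
gripper_force: 0.6
```

```bash
python3 st.py
```

```text
12.2833 [0.6022 0.1953 0.1876] q [ 0.32 -0.12  1.91 -0.19  0.93  0.42] F [0.87 0.4  1.2 ] T [0.02 0.18 0.  ] g 0.5976589904457796 0.06297776980862889
axis up [-0.4461  0.0117  0.8949] y [ 0.895 -0.02   0.446]
seat [0.6147 0.195  0.1624]
seat above rim along n mm -12.1 F along n 0.69 x' 1.31 y 0.4 | T x',y 0.019 0.178
```

Released. I retreat along the lens axis, fully open once clear.

arm_command(deltas=[[[-0.09,0,0.18,0,0,0],[-0.18,0,0.36,0,0,0],[-0.36,0,0.72,0,0,0],[-0.9,0,1.8,0,0,0],[-1.35,0,2.7,0,0,0],[-1.8,0,3.6,0,0,0],[-1.8,0,3.6,0,0,0],[-1.8,0,3.6,0,0,0],[-1.8,0,3.6,0,0,0],[0,0,0,0,0,0],[0,0,0,0,0,0]]], gripper=0.45)

```text
t: 13.2
tool_pos: [0.5013, 0.196, 0.3945]
orientation: [1.981, 1.936, 0.465]
force: [-0.1, 0.4, -0.2]
opening: 0.0675
gripper_force: 0.0
```

```bash
python3 st.py
python3 - <<'E'
from h import *
I={n:eyes.read_camera(n) for n in('side','top')}
for n in I:cv2.imwrite(f'pics/{n}f.png',I[n])
a=cv2.resize(I['side'][120:200,270:350],(400,400),interpolation=2);b=cv2.resize(I['top'][140:220,230:310],(400,400),interpolation=2)
cv2.imwrite('pics/crop9.png',np.hstack([a,b]))
E
```

```text
13.2 [0.5013 0.196  0.3945] q [ 0.4  -0.46  1.8  -0.19  1.37  0.42] F [-0.08  0.4  -0.24] T [-0.08  0.33 -0.01] g 0.0 0.06745910535717727
axis up [-0.4523  0.0086  0.8918] y [ 0.892 -0.021  0.452]
seat [0.5141 0.1957 0.3693]
seat above rim along n mm 218.0 F along n -0.17 x' -0.18 y 0.4 | T x',y -0.075 0.332
```

View pics/crop9.png

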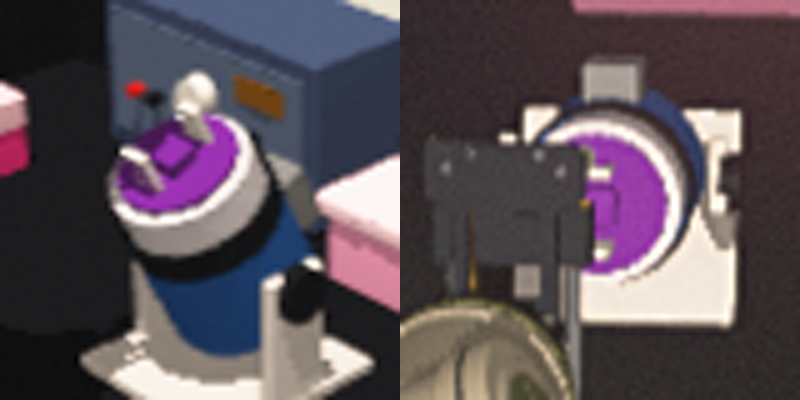

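The crop shows the cap seated flat in the risen rim with its ears apart. A quick numeric check of gap, ears and tilt follows.

Run:
```python
from rim import *
n=np.array([-.446,.012,.895]);c=np.array([.611,.195,.1745])
a=proj('side',np.array([c-.02*n,c,c+.02*n]));d=a[2]-a[0];d/=np.linalg.norm(d);u=np.array([-d[1],d[0]])
for k in('2','f'):
    I=cv2.imread(f'pics/side{k}.png')
    for uu in(188,191,194,197,200,203,206):
        v=np.arange(-294,-280,.25);q=np.array([uu*u+t*d for t in v]).astype(np.float32)
        p=cv2.remap(I,q[None,:,0],q[None,:,1],1)[0].astype(int);G=p[:,1]
        i=G.argmax();j=i
        while j>0 and G[j]>215:j-=1
        f=i
        while f<len(v)-1 and G[f]>160:f+=1
        print(k,uu,'low',v[j],'top',v[f],'width px',v[f]-v[j])
# ear-top separation from the side view (white blobs on purple)
I=cv2.imread('pics/sidef.png');x,y,w,h=290,138,26,24
g=up(I,x,y,w,h);m=cv2.inRange(cv2.cvtColor(g,40),(0,0,120),(180,70,255));cs,_=cv2.findContours(m,0,1)
for k in cs:
    if cv2.contourArea(k)>200:print('white blob',topx(k,x,y).mean(0).round(1),cv2.contourArea(k)/64,topx(k,x,y).min(0).round(1),topx(k,x,y).max(0).round(1))
# expected ear outer-top points with rest spacing, cap seat 1.5 mm above rim
X=np.array([.895,0,.446])
for s in(-1,1):
  for r in(.021,.027): print('pred ear top mid outer',s,r,proj('side',c+(.0015+.0345)*n+s*r*X).round(1)[0])
```

```text
2 188 low -288.25 top -284.5 width px 3.75
2 191 low -289.25 top -286.0 width px 3.25
2 194 low -290.0 top -286.75 width px 3.25
2 197 low -289.75 top -287.0 width px 2.75
2 200 low -289.75 top -286.5 width px 3.25
2 203 low -289.25 top -285.5 width px 3.75
2 206 low -287.75 top -283.25 width px 4.5
f 188 low -288.0 top -286.0 width px 2.0
f 191 low -289.25 top -287.0 width px 2.25
f 194 low -289.75 top -287.75 width px 2.0
f 197 low -289.5 top -288.0 width px 1.5
f 200 low -289.5 top -287.25 width px 2.25
f 203 low -288.75 top -286.25 width px 2.5
f 206 low -287.5 top -284.75 width px 2.75
white blob [293.3 159. ] 11.84375 [291.7 155.1] [296.2 161.4]
white blob [312.2 159.5] 25.09375 [306.8 154.9] [315.4 161.4]
white blob [298.2 152.6] 26.03125 [293.6 148.7] [301.9 157.6]
white blob [309.9 142.1] 69.5 [303.9 137.6] [315.4 148.1]
pred ear top mid outer -1 0.021 [297.  149.8]
pred ear top mid outer -1 0.027 [295.7 151.1]
pred ear top mid outer 1 0.021 [305.5 141.1]
pred ear top mid outer 1 0.027 [306.7 139.9]
```

```bash
python3 -c "
from plant import ticket;print(ticket.close_job())"
```

```text
the job is handed in; nothing more can be done
None
```

I handed the job in: the cap is in the rim with its ears released, and the last side view shows it flat, the rim risen and the camera's tilt unchanged, though I judged the tab lock from that view and did not test it, and pressing briefly peaked at about 18 N, above the suggested 15 N.

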